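# Fetch the control vial from behind the reagents

## Robot

A 7-joint arm with a two-finger parallel gripper is mounted at the origin on the work surface. World frame = base frame: x ahead of the robot, y to its left, z up, the work surface at z = 0. Lengths are in m, angles in rad, forces in N, time in s.
With the tool pointing down it reaches from about 0.425 to 0.95 m from the base axis. Payload 4.7 kg.
Tool frame: the origin (TCP) lies midway between the tips of the shut fingers; the grasp point (between the pads) lies manip.tcp_to_grasp behind it (manip.tcp_to_grasp is the distance from the TCP to the grasp point, in m); z points along the fingers, y is the direction in which the jaws open and shut (so a half turn about z gives the same grasp; the last joint's range is limited). The gripper opens to 87 mm and grips with 3 to 60 N. Pads are 19 mm wide; open, the fingers measure 117 mm over their backs; the gripper's body (75 mm by 190 mm) begins 51 mm behind the grasp point.
Start: joints at [-1.232, 0.469, -0.049, 1.532, 0.024, 1.141, -0.082], TCP at [0.243, 0.63, 0.199] pointing down, gripper open.
Joint ranges: [-2.59, 2.59], [-0.33, 1.99], [-1.39, 1.29], [0.1, 2.45], [-1.04, 4.18], [0.21, 1.99], [-2.66, 2.66]. Speed limits (rad/s): [2.57, 2.57, 3.14, 3.14, 3.14, 3.14, 3.14].

## Interface

Orientations are given as a unit quaternion [w, x, y, z].
In Python, from bench import monitor, grab_frame, camera_model, job, look_for, spot_point, manip gives the robot as it stands.
- The arm moves only by the tool play_rows, never from a script. Its argument "rows" is a list of rows, each a list of 7 numbers: the shift along the tool's x, y, z in mm, then the turn, a rotation vector about the tool's x, y, z in rad, then the gripper command: -1 is shut, 1 is fully open, values between are in proportion. A call has 1 to 5 rows; each row shifts and turns the commanded pose from where the row before left it, along the tool's axes as they then stand; what a row does not reach is not made up. A row lasts 1/10 s, in which the tool goes at most 50 mm and 8.59 degrees, less where a joint would pass 70% of its speed; a pose out of reach is approached as far as the arm can. A call is refused whole if a number of a shift passes 50 or a number of a turn 0.15, either way. A call with a gripper value outside its range is refused whole. The fingers move at their own pace and stop on an object; "squeeze" is the grip in N (left out, the last holds). Time passes only in rows, so rows that do not move let the fingers close. It gives the time, the measured TCP pose, the force and the opening at its end, in the units of the state.
- monitor.sense(): the state, without advancing time (a new reading comes with each control period).
- grab_frame(name): name is "scene" or "top" or "wrist"; returns (picture, depth): 384x512x3 uint8, red, green, blue; 384x512 float32, m along the optical axis (not along the pixel's ray), 0 where there is no reading.
- camera_model(name): a dict with "fx", "fy", "cx", "cy" (pixels), "extrinsics" (4x4, takes a point from camera to world coordinates). Camera axes: x right, y up, looking along -z (the intrinsics and any distortion apply to the point x, -y, -z); pixel columns grow to the right and rows downward; lengths in m; the calibration is good to about 2 mm. A picture is of the moment at which its call begins: read the wrist's pose just before it. camera_model takes no time and is no camera call; for the wrist camera it gives the pose at the moment of the call.
- job.finish_job(): hands the job in, once; it reports no verdict.
Trained networks look in the newest picture that a camera, given by its name, has taken for a name from the list of things; names that differ only in an ending like _2 or _b are one class to them, and where a whole thing is asked for, a point or a joint stands for the part that bears it (a point fixed in the world has none). Each returns a list of dicts, best first, with "score" (0 to 1); they miss things now and then, are a little off and sometimes report something else, mostly with a low value. They report only what shows in the picture. A call takes as long as a camera call. They do not tell look-alikes from the thing itself.
- look_for(query, camera): "at" ([x, y, z] in m, in world coordinates, good to about 4 mm: the middle of the surface that is visible of it).
- spot_point(query, camera): "at" ([x, y, z] in m, in world coordinates, good to about 4 mm: a listed point, or the origin of a listed thing).
The state is a dict: "t": time; "q": joint angles; "dq": joint speeds; "joint_efforts": joint torques, N m; "tool_pos": TCP position; "eef_rot": TCP orientation; "ft_force": force on the tool from outside, world axes, zero at the start; "ft_torque": the same for the moment, N m; "gripper_width": opening from 0.0 (shut) to 1.0 (fully open).
Only numpy, scipy, OpenCV 4.12 (cv2) and the standard library are available. Lean on these libraries where they do the work, as an engineer would, in place of code of your own. Each camera call takes 0.05 s, during which the arm holds its last target. There are 200 camera calls.

## Task

The red-capped control vial stands behind the two reagent bottles in the white tray. Move both bottles out onto the yellow mat, then stand the vial in the round black cup of the mixer while the bottles wait there, and only then put the bottles back in the tray, each standing wholly on the pad of its own colour. Keep bottles and vial upright throughout and leave the tip box and the tube rack where they are.

Things in the scene. Friction and masses are not known exactly. Their poses are not given: they have to be found in the camera images.
- tray: white open tray fixed to the bench, 140 mm along its x by 190 mm along its y outside, walls 5 mm thick and 20 mm high, floor 5 mm thick. Origin: centre of its underside on the bench. Its +x points to the back (away from the robot, turned by up to 0.3 rad); the pads lie 30 mm to its -x side at y = +38 and -38 mm, the vial stands behind them
- blue_pad: blue disc lying on the tray's floor, 64 mm diameter, 3 mm thick, fixed to the tray; place of the blue bottle. Origin: centre of its underside (5 mm above the bench); its top is 3 mm above that. The two pads' centres are 76 mm apart; which is left and which right varies
- green_pad: green disc lying on the tray's floor, 64 mm diameter, 3 mm thick, fixed to the tray; place of the green bottle. Origin: centre of its underside (5 mm above the bench); its top is 3 mm above that. The two pads' centres are 76 mm apart; which is left and which right varies
- blue_bottle: white plastic reagent bottle with blue cap and blue band: round body 44 mm diameter and straight up to 90 mm, then a shoulder and a cap of 30 mm diameter, 115 mm tall in all, about 0.16 kg, loose. Origin: centre of its underside, z up. Starts standing on the blue pad
- green_bottle: white plastic reagent bottle with green cap and green band: round body 44 mm diameter and straight up to 90 mm, then a shoulder and a cap of 30 mm diameter, 115 mm tall in all, about 0.16 kg, loose. Origin: centre of its underside, z up. Starts standing on the green pad
- vial: small amber glass vial with red cap, a plain cylinder of 26 mm diameter, 50 mm tall, about 35 g, loose. Origin: centre of its underside, z up. Starts on the tray's floor behind the bottles, near the middle of the tray's width; the tall bottles leave no room for a gripper's body there
- mat: yellow mat fixed to the bench, 200 mm along its x by 140 mm along its y, 3 mm thick: the side area on which both bottles must stand wholly while the vial is moved. Origin: centre of its underside. Lies to the left or right of the tray
- mixer: small white vial mixer fixed to the bench, 130 x 110 mm, 46 mm high, with a round black rubber cup in the middle of its top: outer diameter 56 mm, inner 48 mm, cup floor 50 mm and rim 56 mm above the bench. Origin: centre of its underside, straight below the cup's centre. Lies on the other side of the tray from the mat. It is not switched on
- tip_box: bystander: blue pipette tip box with clear lid, 80 x 120 mm, 63 mm high, loose, beyond the tray. Origin: centre of its underside
- tube_rack: bystander: white rack with ten purple-capped tubes, 70 x 150 mm, 74 mm high, loose, beyond the tray. Origin: centre of its underside
Things that resemble listed ones, but are neither listed nor needed, are in the scene too. What is shaped like the green_bottle but orange is not meant.

How it is judged:
On the way, in this order (a step that is already met when the one before it is completed fails the run):
1. both bottles stand upright on the yellow mat, released (x of blue_bottle in the frame of mat between -0.086 and 0.086 m and y of blue_bottle in the frame of mat between -0.056 and 0.056 m and z of blue_bottle in the frame of mat between -0.002 and 0.008 m and linear speed of each of blue_bottle, green_bottle below 0.03 m/s and angle between each of blue_bottle, green_bottle's own z axis and vertical below 0.1 rad and contact force between each of blue_bottle, green_bottle and the fingers below 0.1 N and x of green_bottle in the frame of mat between -0.086 and 0.086 m and y of green_bottle in the frame of mat between -0.056 and 0.056 m and z of green_bottle in the frame of mat between -0.002 and 0.008 m), for 0.2 s.
2. the vial stands upright in the mixer's cup, released, with both bottles still on the mat (all of step 1 and horizontal distance between vial and mixer below 0.014 m and z of vial in the frame of mixer between 0.044 and 0.056 m and linear speed of vial below 0.03 m/s and angle between vial's own z axis and vertical below 0.1 rad and contact force between vial and the fingers below 0.1 N), for 0.2 s.
At the end, for the whole second after the job is handed in: each bottle stands upright (within 0.1 rad), released and at rest on the pad of its own colour, its centre within 13 mm of the pad's centre; the vial stands upright, released and at rest on the floor of the mixer's cup, within 14 mm of its centre (horizontal distance between blue_bottle and blue_pad below 0.013 m and z of blue_bottle in the frame of blue_pad between -0.002 and 0.008 m and linear speed of each of blue_bottle, green_bottle, vial below 0.03 m/s and angle between each of blue_bottle, green_bottle, vial's own z axis and vertical below 0.1 rad and contact force between each of blue_bottle, green_bottle, vial and the fingers below 0.1 N and horizontal distance between green_bottle and green_pad below 0.013 m and z of green_bottle in the frame of green_pad between -0.002 and 0.008 m and horizontal distance between vial and mixer below 0.014 m and z of vial in the frame of mixer between 0.044 and 0.056 m); the robot touches nothing.
It fails at once if the tip box or the tube rack is moved by more than 15 mm (distance of any of tip_box, tube_rack from where it was at the start of the episode above 0.015 m).
It fails at once if a bottle or the vial is tipped far over (more than 0.8 rad) (angle between any of blue_bottle, green_bottle, vial's own z axis and vertical above 0.8 rad).
It also fails if it takes over 141 s, if anything falls off the work surface, if the arm or the gripper's body presses on something with over 40 N, if the wrist force passes 120 N, or if a joint passes its speed limit or range.

## Working session

There is one attempt and no reset: what is moved stays moved. The work goes in short steps, Python scripts to look and compute and a tool call to move; the robot and the scene stay as the last step left them, time stands still between calls to the robot, and variables do not carry over. Pictures are saved under pics/ and viewed, about 12 in all and at most 16, crops included, and the job is handed in when it is done.

Besides the shell and the picture viewer there is one more tool, called after "Call:" as name([rows], argument=value, ...), one row to a line, values as JSON. play_rows: Moves the arm, as the interface text tells. Its arguments: {"type":"object","properties":{"rows":{"type":"array","items":{"type":"array","items":{"type":"number"}}},"squeeze":{"type":"number"}},"required":["rows"]}

```bash
mkdir -p pics; cat > h.py <<'E'
import numpy as np,cv2
from bench import monitor,grab_frame,camera_model,job,look_for,spot_point,manip
def cloud(name):
    M=camera_model(name);p,d=grab_frame(name)
    v,u=np.mgrid[0:384,0:512]
    P=np.stack([(u-M['cx'])/M['fx']*d,-(v-M['cy'])/M['fy']*d,-d],-1)
    E=np.array(M['extrinsics']);return p,d,P@E[:3,:3].T+E[:3,3],M
def save(n,p): cv2.imwrite('pics/'+n+'.png',p[:,:,::-1])
E
python3 - <<'E'
from h import *
s=monitor.sense();print({k:np.round(s[k],3) for k in('t','q','tool_pos','eef_rot','gripper_width','ft_force')},manip.tcp_to_grasp)
ps=[]
for c in('top','scene'):
    p,d,W,M=cloud(c);ps.append(p);np.savez('/tmp/'+c,p=p,W=W)
    print(c,np.round(M['extrinsics'],3).tolist(),{k:M[k] for k in M if k!='extrinsics'})
    for n in('tray','blue_pad','green_pad','blue_bottle','green_bottle','vial','mat','mixer','tip_box','tube_rack'):
        print(n,[(np.round(r['at'],3).tolist(),round(r['score'],2)) for r in spot_point(n,c)[:3]])
save('a',np.vstack(ps)[:, :])
E
```

```text
{'t': np.float64(0.0), 'q': array([-1.232,  0.469, -0.049,  1.534,  0.024,  1.141, -0.082]), 'tool_pos': array([0.242, 0.629, 0.198]), 'eef_rot': array([-0.   ,  0.183,  0.983, -0.001]), 'gripper_width': np.float64(0.997), 'ft_force': array([ 0.055, -0.064,  0.464])} 0.0187
top [[0.064, 0.977, -0.202, 0.366], [-0.998, 0.063, -0.009, 0.017], [0.004, 0.202, 0.979, 0.992], [0.0, 0.0, 0.0, 1.0]] {'fx': 413.23430050883184, 'fy': 413.23430050883184, 'cx': 258.2721907955555, 'cy': 192.70952771137573}
tray [([0.51, 0.028, 0.005], 0.77)]
blue_pad [([0.488, -0.009, 0.003], 0.53)]
green_pad [([0.485, 0.067, 0.005], 0.75)]
blue_bottle [([0.486, -0.007, 0.007], 0.67)]
green_bottle [([0.554, 0.189, 0.004], 0.94), ([0.442, 0.18, -0.002], 0.79), ([0.389, 0.048, 0.002], 0.58)]
vial [([0.466, -0.316, 0.0], 0.73), ([0.537, 0.022, 0.006], 0.47)]
mat [([0.466, -0.314, 0.002], 0.66), ([0.488, 0.063, 0.012], 0.55)]
mixer [([0.482, 0.314, -0.002], 0.92)]
tip_box [([0.724, -0.094, -0.001], 0.92)]
tube_rack [([0.719, 0.147, -0.002], 0.95)]
scene [[0.23, -0.603, 0.764, 1.263], [0.973, 0.127, -0.193, -0.191], [0.02, 0.788, 0.616, 0.62], [0.0, 0.0, 0.0, 1.0]] {'fx': 440.39223123355305, 'fy': 440.39223123355305, 'cx': 253.6431571636913, 'cy': 201.16867010599015}
tray [([0.518, 0.028, -0.001], 0.88)]
blue_pad [([0.489, -0.009, 0.007], 0.67)]
green_pad [([0.483, 0.067, 0.006], 0.54)]
blue_bottle [([0.488, -0.008, 0.007], 0.6), ([0.479, 0.316, -0.002], 0.22)]
green_bottle [([0.443, 0.177, 0.002], 0.92), ([0.552, 0.19, -0.003], 0.91), ([0.385, 0.048, 0.002], 0.79)]
vial [([0.464, -0.313, -0.004], 0.38)]
mat [([0.464, -0.312, -0.001], 0.61)]
mixer [([0.48, 0.312, -0.001], 0.6)]
tip_box [([0.726, -0.095, 0.0], 0.69), ([0.484, 0.067, 0.006], 0.58)]
tube_rack [([0.721, 0.149, -0.002], 0.73)]
```

View pics/a.png

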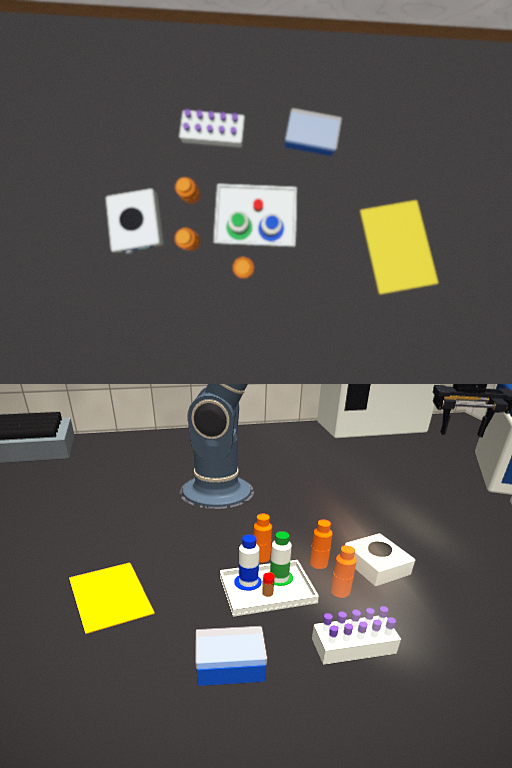

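The top view shows the mat right, the mixer left, the green bottle at about (238,224), blue at (271,228) and the vial at (258,205). There are three orange look-alikes. Next I measure the positions from depth and colour.

```bash
python3 - <<'E'
from h import *
for c in('top','scene'):
    z=np.load(f'/tmp/{c}.npz');p=z['p'];W=z['W'];H=cv2.cvtColor(p,cv2.COLOR_RGB2HSV);h,s,v=[H[...,i].astype(int) for i in range(3)]
    X,Y,Z=W[...,0],W[...,1],W[...,2]
    def rep(n,m):
        m=m&(X>0.2)&(X<0.9)
        if m.sum()<5: print(c,n,'none',m.sum());return
        q=W[m];r=cv2.minAreaRect((q[:,:2]*1000).astype(np.float32))
        print(c,n,m.sum(),'mid',np.round((q.min(0)+q.max(0))/2,4),'zmax',round(q[:,2].max(),4),'rect',np.round(r[0],1),np.round(r[1],1),round(r[2],1))
    tr=(X>.4)&(X<.62)&(Y>-.07)&(Y<.12)
    rep('mat',(h>22)&(h<35)&(s>120)&(Y<-.15))
    rep('bluecap',tr&(h>100)&(h<130)&(s>120)&(Z>.11))
    rep('greencap',tr&(h>45)&(h<80)&(s>120)&(Z>.11))
    rep('bluepad',tr&(h>100)&(h<130)&(s>120)&(Z<.02))
    rep('greenpad',tr&(h>45)&(h<80)&(s>120)&(Z<.02))
    rep('vial',tr&((h<5)|(h>172))&(s>150)&(Z>.047))
    rep('wall',tr&(s<60)&(v>120)&(Z>.012)&(Z<.026))
    rep('cup',(Y>.25)&(Y<.38)&(Z>.03)&(v<90))
    rep('mixer',(Y>.22)&(Y<.42)&(Z>.04)&(Z<.07)&(X<.6)&(X>.35))
    for nm,cx,cy in(('o1',.443,.178),('o2',.553,.19),('o3',.387,.048)):
        rep(nm,(np.hypot(X-cx,Y-cy)<.035)&(Z>.11))
    rep('tip',(X>.64)&(Y<.0)&(Z>.05)&(Y>-.2));rep('rack',(X>.64)&(Y>.02)&(Y<.25)&(Z>.06))
E
```

```text
top mat 5242 mid [ 0.4622 -0.3157  0.0023] zmax 0.0095 rect [ 463. -316.] [205.7 148.1] 13.8
top bluecap 121 mid [ 0.4835 -0.007   0.1241] zmax 0.1286 rect [483.4  -7. ] [25.9 23.4] 2.7
top greencap 112 mid [0.4841 0.0652 0.1229] zmax 0.1265 rect [484.2  65.1] [23.8 23.5] 5.4
top bluepad 124 mid [ 0.4745 -0.0088  0.0081] zmax 0.0138 rect [474.3  -8.9] [37.2 55.8] 0.8
top greenpad 133 mid [0.4764 0.0676 0.0103] zmax 0.0158 rect [472.8  64.4] [36.5 56.3] 16.0
top vial 65 mid [0.5316 0.0254 0.0548] zmax 0.0619 rect [531.6  25.6] [20.5 16.2] 3.9
top wall 565 mid [0.5138 0.0264 0.0187] zmax 0.0253 rect [514.3  27.7] [140.4 187.4] 1.3
top cup 368 mid [0.4793 0.312  0.0515] zmax 0.058 rect [479.2 312.2] [47.3 48.9] 3.9
top mixer 2654 mid [0.4802 0.311  0.0496] zmax 0.0592 rect [480.4 312.2] [129.9 111.5] 13.5
top o1 159 mid [0.4416 0.1782 0.1146] zmax 0.1191 rect [441.6 177.9] [28.1 28.3] 25.7
top o2 145 mid [0.5548 0.1885 0.1145] zmax 0.1189 rect [554.9 188.4] [27.1 28.2] 0.6
top o3 155 mid [0.3872 0.0478 0.1152] zmax 0.1197 rect [387.2  47.9] [26.9 27.3] 3.4
top tip 1737 mid [ 0.7222 -0.0
[... 735 characters left out ...]
id [0.5152 0.0259 0.0176] zmax 0.0233 rect [515.4  26.7] [144.4 188.3] 0.8
scene cup 49 mid [0.4835 0.3226 0.0522] zmax 0.057 rect [481.6 325.1] [54.1 26.1] 8.5
scene mixer 1403 mid [0.4819 0.3105 0.0485] zmax 0.057 rect [481.6 310.9] [131.5 112.1] 13.4
scene o1 80 mid [0.4437 0.1775 0.1127] zmax 0.1153 rect [443.4 177.9] [26.9 29.9] 43.0
scene o2 99 mid [0.5575 0.1877 0.1127] zmax 0.1152 rect [556.3 188.4] [27.1 30.9] 31.6
scene o3 74 mid [0.3882 0.0471 0.1129] zmax 0.1156 rect [388.8  46.4] [25.8 30.2] 75.1
scene tip 2605 mid [ 0.7238 -0.0966  0.0573] zmax 0.0645 rect [724.  -96.2] [121.6  84.5] 82.5
scene rack 824 mid [0.7213 0.1486 0.0675] zmax 0.075 rect [721.5 148.6] [129.3  50.1] 89.1
```

Call:
play_rows([
  [0,0,0,0,0,0.1,1],
  [0,0,0,0,0,0.14,1],
  [0,0,0,0,0,0.14,1],
  [0,0,0,0,0,0.14,1],
  [0,0,0,0,0,0.14,1],
], squeeze=20)

```text
t: 1.6
tool_pos: [0.2426, 0.6299, 0.1994]
eef_rot: [-0.0, 0.494, 0.869, 0.0]
ft_force: [0.6, 0.4, -0.3]
gripper_width: 1.003
```

Call:
play_rows([
  [0,0,0,0,0,0.14,1],
  [0,0,0,0,0,0.14,1],
  [0,0,0,0,0,0.14,1],
  [0,0,0,0,0,0.1225,1],
  [0,0,0,0,0,0,1],
])

```text
t: 2.1
tool_pos: [0.2425, 0.6299, 0.1994]
eef_rot: [0.0, 0.707, 0.707, 0.0]
ft_force: [0.9, 0.8, 0.5]
gripper_width: 0.997
```

Call:
play_rows([
  [-30,10,0,0,0,0,1],
  [-45,17,0,0,0,0,1],
  [-45,17,0,0,0,0,1],
  [-45,17,0,0,0,0,1],
  [-45,17,0,0,0,0,1],
])

```text
t: 2.6
tool_pos: [0.3213, 0.4181, 0.1995]
eef_rot: [-0.0, 0.706, 0.709, 0.0]
ft_force: [1.2, -0.5, 0.7]
gripper_width: 1.004
```

Call:
play_rows([
  [-45,17,0,0,0,0,1],
  [-45,17,0,0,0,0,1],
  [-45,17,0,0,0,0,1],
  [-45,17,0,0,0,0,1],
  [-45,17,0,0,0,0,1],
])

```text
t: 3.1
tool_pos: [0.4064, 0.1932, 0.1998]
eef_rot: [-0.0, 0.706, 0.709, 0.001]
ft_force: [0.3, 0.9, 0.4]
gripper_width: 0.998
```

Call:
play_rows([
  [-45,17,0,0,0,0,1],
  [-45,17,0,0,0,0,1],
  [-45,17,0,0,0,0,1],
  [-40,16,0,0,0,0,1],
  [0,0,0,0,0,0,1],
])

```text
t: 3.6
tool_pos: [0.4747, 0.0136, 0.2001]
eef_rot: [0.002, 0.71, 0.705, 0.0]
ft_force: [-0.2, 0.8, 0.2]
gripper_width: 0.997
```

```bash
python3 - <<'E'
from h import *
p,d,W,M=cloud('wrist');save('w1',p)
H=cv2.cvtColor(p,cv2.COLOR_RGB2HSV);h,s,v=[H[...,i].astype(int) for i in range(3)]
for n,m in(('blue',(h>100)&(h<130)&(s>120)),('green',(h>45)&(h<80)&(s>120)),('red',((h<5)|(h>172))&(s>150))):
    for lo,hi in((0,.02),(.04,.07),(.108,.135)):
        k=m&(W[...,2]>lo)&(W[...,2]<hi)
        if k.sum()>30: q=W[k];print(n,lo,k.sum(),np.round((np.percentile(q,1,0)+np.percentile(q,99,0))/2,4),np.round(np.ptp(q,0),3))
E
```

```text
blue 0 1161 [ 0.6103 -0.0438  0.01  ] [0.335 0.138 0.02 ]
blue 0.04 199 [ 0.58   -0.0233  0.0506] [0.24  0.179 0.025]
blue 0.108 939 [ 0.4839 -0.0071  0.1178] [0.027 0.028 0.017]
green 0 507 [0.4802 0.0731 0.0089] [0.057 0.05  0.005]
green 0.108 959 [0.4849 0.0655 0.1237] [0.027 0.027 0.008]
red 0.04 449 [0.5329 0.0255 0.0495] [0.023 0.022 0.018]
```

View pics/w1.png

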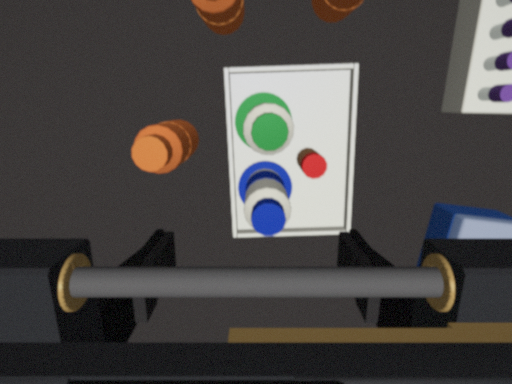

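The wrist view shows the blue cap at (268,216), green at (270,131) and the vial at (314,165). The positions agree with the top view, so I fetch the blue bottle.

Call:
play_rows([
  [-27,12.5,0,0,0,0,1],
  [0,0,10,0,0,0,1],
  [0,0,35,0,0,0,1],
  [0,0,35,0,0,0,1],
  [0,0,0,0,0,0,1],
])

```text
t: 4.15
tool_pos: [0.4813, -0.0053, 0.1155]
eef_rot: [-0.003, 0.706, 0.709, -0.004]
ft_force: [-1.2, 0.6, -0.4]
gripper_width: 1.0
```

Call:
play_rows([
  [0,0,25,0,0,0,1],
  [0,0,20,0,0,0,1],
  [0,0,10,0,0,0,1],
  [0,0,0,0,0,0,1],
  [0,0,0,0,0,0,1],
])

```text
t: 4.65
tool_pos: [0.4863, -0.0066, 0.0653]
eef_rot: [0.0, 0.707, 0.708, 0.001]
ft_force: [0.6, 0.2, 0.4]
gripper_width: 1.002
```

Call:
play_rows([
  [0,0,0,0,0,0,-1],
  [0,0,0,0,0,0,-1],
  [0,0,0,0,0,0,-1],
  [0,0,0,0,0,0,-1],
  [0,0,0,0,0,0,-1],
])

```text
t: 5.15
tool_pos: [0.4855, -0.007, 0.0644]
eef_rot: [0.0, 0.707, 0.707, 0.0]
ft_force: [0.0, 0.2, 0.1]
gripper_width: 0.63
```

Call:
play_rows([
  [0,0,0,0,0,0,-1],
  [0,0,0,0,0,0,-1],
  [0,0,0,0,0,0,-1],
  [0,0,0,0,0,0,-1],
  [0,0,0,0,0,0,-1],
])

```text
t: 5.65
tool_pos: [0.4854, -0.007, 0.0643]
eef_rot: [-0.0, 0.707, 0.707, -0.0]
ft_force: [-0.6, -0.1, 1.8]
gripper_width: 0.495
```

Call:
play_rows([
  [0,0,-5,0,0,0,-1],
  [0,0,-15,0,0,0,-1],
  [0,0,-20,0,0,0,-1],
  [0,0,-10,0,0,0,-1],
  [0,0,0,0,0,0,-1],
])

```text
t: 6.15
tool_pos: [0.4865, -0.0068, 0.1155]
eef_rot: [0.001, 0.707, 0.707, 0.001]
ft_force: [-0.4, -0.1, -1.7]
gripper_width: 0.495
```

Call:
play_rows([
  [-20,-5,0,0,0,0,-1],
  [-35,-7,0,0,0,0,-1],
  [-40,-9,0,0,0,0,-1],
  [-40,-9,0,0,0,0,-1],
  [-40,-9,0,0,0,0,-1],
])

```text
t: 6.65
tool_pos: [0.4456, -0.183, 0.1135]
eef_rot: [-0.001, 0.707, 0.708, -0.0]
ft_force: [0.3, 0.1, -2.1]
gripper_width: 0.496
```

Call:
play_rows([
  [-40,-9,0,0,0,0,-1],
  [-40,-9,0,0,0,0,-1],
  [-40,-9,0,0,0,0,-1],
  [-26,-6.5,0,0,0,0,-1],
  [0,0,0,0,0,0,-1],
])

```text
t: 7.15
tool_pos: [0.4107, -0.3325, 0.1139]
eef_rot: [0.001, 0.709, 0.705, -0.001]
ft_force: [-0.9, 1.0, -2.0]
gripper_width: 0.495
```

Call:
play_rows([
  [0,0,0,0,0,0,-1],
  [0,0,20,0,0,0,-1],
  [0,0,20,0,0,0,-1],
  [0,0,5,0,0,0,-1],
  [0,0,0,0,0,0,-1],
])

```text
t: 7.65
tool_pos: [0.413, -0.3263, 0.0684]
eef_rot: [-0.001, 0.706, 0.708, -0.0]
ft_force: [0.2, -0.1, -0.9]
gripper_width: 0.497
```

Call:
play_rows([
  [0,0,4,0,0,0,-1],
  [0,0,3,0,0,0,-1],
  [0,0,2,0,0,0,-1],
  [0,0,0,0,0,0,-1],
  [0,0,0,0,0,0,-1],
])

```text
t: 8.15
tool_pos: [0.4132, -0.3281, 0.0605]
eef_rot: [0.0, 0.707, 0.707, 0.0]
ft_force: [-0.1, 0.3, -2.5]
gripper_width: 0.496
```

Call:
play_rows([
  [0,0,1.5,0,0,0,-1],
  [0,0,0,0,0,0,-1],
  [0,0,0,0,0,0,0.4],
  [0,0,0,0,0,0,0.4],
  [0,0,0,0,0,0,0.4],
])

```text
t: 8.65
tool_pos: [0.4132, -0.328, 0.0588]
eef_rot: [0.0, 0.707, 0.707, 0.0]
ft_force: [-0.5, 0.1, 0.3]
gripper_width: 0.663
```

Call:
play_rows([
  [0,0,0,0,0,0,0.4],
  [0,0,0,0,0,0,0.4],
  [0,0,-20,0,0,0,0.4],
  [0,0,-40,0,0,0,1],
  [0,0,-40,0,0,0,1],
])

```text
t: 9.15
tool_pos: [0.4125, -0.3277, 0.1594]
eef_rot: [-0.001, 0.707, 0.707, -0.001]
ft_force: [0.4, 0.3, -0.7]
gripper_width: 0.805
```

Call:
play_rows([
  [25,5,0,0,0,0,1],
  [45,9,0,0,0,0,1],
  [45,9,0,0,0,0,1],
  [45,9,0,0,0,0,1],
  [45,9,0,0,0,0,1],
])

```text
t: 9.65
tool_pos: [0.4541, -0.1212, 0.159]
eef_rot: [0.0, 0.707, 0.707, 0.0]
ft_force: [0.6, 1.5, -0.3]
gripper_width: 0.998
```

Call:
play_rows([
  [45,9,0,0,0,0,1],
  [45,9,0,0,0,0,1],
  [45,9,0,0,0,0,1],
  [35,4,0,0,0,0,1],
  [18.5,0,0,0,0,0,1],
])

```text
t: 10.15
tool_pos: [0.4852, 0.0694, 0.1588]
eef_rot: [-0.0, 0.705, 0.709, 0.0]
ft_force: [-0.2, 0.6, -0.8]
gripper_width: 0.999
```

Call:
play_rows([
  [0,0,0,0,0,0,1],
  [0,0,0,0,0,0,1],
  [0,0,20,0,0,0,1],
  [0,0,15,0,0,0,1],
  [0,0,0,0,0,0,1],
])

```text
t: 10.65
tool_pos: [0.4833, 0.0632, 0.1224]
eef_rot: [-0.001, 0.708, 0.706, -0.002]
ft_force: [-0.4, -1.0, 0.0]
gripper_width: 1.0
```

Commanded height is about 0.124, so 60 mm further down to 0.064.

Call:
play_rows([
  [0,0,25,0,0,0,1],
  [0,0,25,0,0,0,1],
  [0,0,10,0,0,0,1],
  [0,0,0,0,0,0,1],
  [0,0,0,0,0,0,1],
])

```text
t: 11.15
tool_pos: [0.4858, 0.0651, 0.0647]
eef_rot: [0.0, 0.707, 0.707, 0.001]
ft_force: [0.3, -0.1, -0.3]
gripper_width: 0.999
```

Call:
play_rows([
  [0,0,0,0,0,0,-1],
  [0,0,0,0,0,0,-1],
  [0,0,0,0,0,0,-1],
  [0,0,0,0,0,0,-1],
  [0,0,0,0,0,0,-1],
])

```text
t: 11.65
tool_pos: [0.485, 0.0656, 0.064]
eef_rot: [-0.0, 0.707, 0.707, 0.0]
ft_force: [-0.0, 0.3, -0.5]
gripper_width: 0.626
```

Call:
play_rows([
  [0,0,0,0,0,0,-1],
  [0,0,0,0,0,0,-1],
  [0,0,0,0,0,0,-1],
  [0,0,0,0,0,0,-1],
  [0,0,0,0,0,0,-1],
])

```text
t: 12.15
tool_pos: [0.4851, 0.0655, 0.0639]
eef_rot: [0.0, 0.707, 0.707, 0.0]
ft_force: [0.2, 0.4, 0.3]
gripper_width: 0.496
```

Call:
play_rows([
  [0,0,-5,0,0,0,-1],
  [0,0,-15,0,0,0,-1],
  [0,0,-20,0,0,0,-1],
  [0,0,-10,0,0,0,-1],
  [0,0,0,0,0,0,-1],
])

```text
t: 12.65
tool_pos: [0.4858, 0.0658, 0.115]
eef_rot: [0.0, 0.707, 0.707, 0.001]
ft_force: [0.7, -0.2, -1.9]
gripper_width: 0.495
```

Call:
play_rows([
  [-20,0,0,0,0,0,-1],
  [-35,3,0,0,0,0,-1],
  [-40,3,0,0,0,0,-1],
  [-40,3,0,0,0,0,-1],
  [-40,3,0,0,0,0,-1],
])

```text
t: 13.15
tool_pos: [0.4963, -0.1106, 0.1129]
eef_rot: [-0.001, 0.707, 0.708, -0.0]
ft_force: [0.5, 1.2, -1.6]
gripper_width: 0.492
```

Call:
play_rows([
  [-40,3,0,0,0,0,-1],
  [-40,3,0,0,0,0,-1],
  [-40,3,0,0,0,0,-1],
  [-40,3,0,0,0,0,-1],
  [-34.5,2,0,0,0,0,-1],
])

```text
t: 13.65
tool_pos: [0.5103, -0.3058, 0.1126]
eef_rot: [-0.001, 0.707, 0.707, -0.0]
ft_force: [-0.2, -1.0, -0.9]
gripper_width: 0.5
```

Call:
play_rows([
  [0,0,0,0,0,0,-1],
  [0,0,0,0,0,0,-1],
  [0,0,25,0,0,0,-1],
  [0,0,20,0,0,0,-1],
  [0,0,5,0,0,0,-1],
])

```text
t: 14.15
tool_pos: [0.5097, -0.3006, 0.061]
eef_rot: [-0.003, 0.706, 0.708, -0.0]
ft_force: [0.1, 0.6, -0.2]
gripper_width: 0.496
```

Call:
play_rows([
  [0,0,2,0,0,0,-1],
  [0,0,2,0,0,0,-1],
  [0,0,0,0,0,0,-1],
  [0,0,0,0,0,0,-1],
  [0,0,0,0,0,0,-1],
])

```text
t: 14.65
tool_pos: [0.5115, -0.3041, 0.0604]
eef_rot: [0.0, 0.707, 0.707, 0.0]
ft_force: [-0.7, 0.3, -0.8]
gripper_width: 0.492
```

Call:
play_rows([
  [0,0,1.5,0,0,0,-1],
  [0,0,0,0,0,0,-1],
  [0,0,0,0,0,0,0.4],
  [0,0,0,0,0,0,0.4],
  [0,0,0,0,0,0,0.4],
])

```text
t: 15.15
tool_pos: [0.511, -0.3039, 0.0582]
eef_rot: [-0.0, 0.707, 0.707, 0.0]
ft_force: [-0.1, 0.5, -0.1]
gripper_width: 0.66
```

Call:
play_rows([
  [0,0,0,0,0,0,0.4],
  [0,0,0,0,0,0,0.4],
  [0,0,-20,0,0,0,0.4],
  [0,0,-40,0,0,0,0.4],
  [0,0,-40,0,0,0,0.2],
])

```text
t: 15.65
tool_pos: [0.5105, -0.3037, 0.1588]
eef_rot: [-0.001, 0.707, 0.707, -0.001]
ft_force: [-0.4, -0.8, -0.0]
gripper_width: 0.663
```

Call:
play_rows([
  [25,0,0,0,0,0,0.2],
  [45,3,0,0,0,0,0.2],
  [45,4,0,0,0,0,0.2],
  [45,4,0,0,0,0,0.2],
  [45,4,0,0,0,0,0.2],
])

```text
t: 16.15
tool_pos: [0.5259, -0.0972, 0.1585]
eef_rot: [0.0, 0.707, 0.707, 0.0]
ft_force: [0.6, -1.0, 0.1]
gripper_width: 0.602
```

```bash
python3 - <<'E'
from h import *
T,d,W,M=cloud('top');S,d2,W2,M2=cloud('scene')
save('b',np.vstack([T[120:],S]));s=monitor.sense();print(np.round(s['tool_pos'],4))
for c,p,W in(('top',T,W),('scene',S,W2)):
    H=cv2.cvtColor(p,cv2.COLOR_RGB2HSV);h,s,v=[H[...,i].astype(int) for i in range(3)];X,Y,Z=[W[...,i] for i in range(3)]
    tr=(X>.4)&(X<.62)&(Y>-.07)&(Y<.12)
    for n,m in(('bluepad',tr&(h>100)&(h<130)&(s>120)),('greenpad',tr&(h>45)&(h<80)&(s>120)),('vial',tr&((h<5)|(h>172))&(s>150)&(Z>.045)&(X>.5)),('bcap',(Y<-.2)&(h>100)&(h<130)&(s>120)&(Z>.105)),('gcap',(Y<-.2)&(h>45)&(h<80)&(s>120)&(Z>.105))):
        q=W[m]
        if len(q)>9:print(c,n,len(q),np.round((np.percentile(q,1,0)+np.percentile(q,99,0))/2,4),np.round(np.ptp(q,0),3))
E
```

```text
[ 0.5269 -0.0909  0.1578]
top bluepad 479 [ 0.531  -0.0214  0.1387] [0.153 0.082 0.29 ]
top greenpad 448 [0.4824 0.0669 0.0081] [0.056 0.056 0.011]
top vial 66 [0.5315 0.0254 0.0534] [0.02  0.017 0.013]
top bcap 142 [ 0.4122 -0.3264  0.1155] [0.025 0.027 0.014]
top gcap 128 [ 0.5108 -0.3025  0.1171] [0.024 0.026 0.01 ]
scene bluepad 369 [ 0.4853 -0.0105  0.0067] [0.101 0.089 0.359]
scene greenpad 269 [0.4835 0.0719 0.0066] [0.064 0.049 0.006]
scene vial 96 [0.536  0.0228 0.0503] [0.027 0.024 0.01 ]
scene bcap 151 [ 0.415  -0.3294  0.1121] [0.118 0.029 0.014]
scene gcap 179 [ 0.5142 -0.3043  0.112 ] [0.032 0.028 0.014]
```

Call:
play_rows([
  [40,3,0,0,0,0,0.2],
  [45,4,0,0,0,0,0.2],
  [39.5,0,0,0,0,0,0.2],
  [0,0,20,0,0,0,0.2],
  [0,0,30,0,0,0,0.2],
])

```text
t: 16.75
tool_pos: [0.5347, 0.0272, 0.1092]
eef_rot: [0.001, 0.706, 0.709, 0.002]
ft_force: [-0.8, -0.2, -0.6]
gripper_width: 0.601
```

Call:
play_rows([
  [0,0,20,0,0,0,0.2],
  [0,0,0,0,0,0,0.2],
  [0,0,0,0,0,0,0.2],
  [0,0,0,0,0,0,0.2],
  [0,0,0,0,0,0,0.2],
])

```text
t: 17.25
tool_pos: [0.534, 0.0254, 0.0896]
eef_rot: [0.001, 0.707, 0.707, 0.001]
ft_force: [-0.2, 0.6, 0.6]
gripper_width: 0.602
```

```bash
python3 - <<'E'
from h import *
print(np.round(monitor.sense()['tool_pos'],4))
S,d2,W2,M2=cloud('scene');p,d,W,M=cloud('wrist')
save('c',np.hstack([S,p])[:, 100:900])
H=cv2.cvtColor(p,cv2.COLOR_RGB2HSV);h,s,v=[H[...,i].astype(int) for i in range(3)];X,Y,Z=[W[...,i] for i in range(3)]
for n,m in(('bp',(h>100)&(h<130)&(s>120)&(X<.6)),('gp',(h>45)&(h<80)&(s>120)),('red',((h<5)|(h>172))&(s>150)&(Z>.04)&(Z<.07))):
    q=W[m&(Z<.08)]
    if len(q)>9:print(n,len(q),np.round((np.percentile(q,1,0)+np.percentile(q,99,0))/2,4),np.round(np.ptp(q,0),3))
E
```

```text
[0.534  0.0254 0.0896]
bp 2869 [ 0.4848 -0.0083  0.0087] [0.061 0.063 0.004]
gp 4607 [0.483  0.0662 0.0088] [0.061 0.061 0.005]
red 992 [0.5341 0.0251 0.0508] [0.023 0.024 0.015]
```

View pics/c.png

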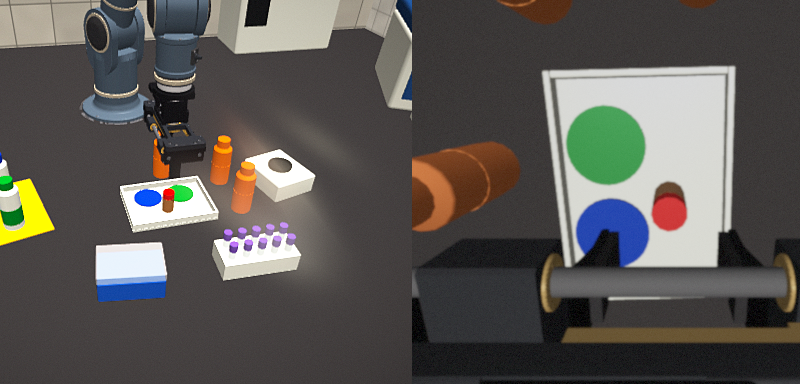

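The picture shows the pads clear and the vial at (669,205) undisturbed and central ahead of the jaws. The pad centres are blue (0.485, -0.009) and green (0.483, 0.066). I descend on the vial.

Call:
play_rows([
  [0,0,15,0,0,0,0.2],
  [0,0,25,0,0,0,0.2],
  [0,0,15,0,0,0,0.2],
  [0,0,8,0,0,0,0.2],
  [0,0,0,0,0,0,0.2],
])

```text
t: 17.85
tool_pos: [0.5325, 0.0255, 0.0248]
eef_rot: [-0.0, 0.707, 0.707, -0.001]
ft_force: [-0.1, -2.1, -0.4]
gripper_width: 0.6
```

Call:
play_rows([
  [0,0,0,0,0,0,0.2],
  [0,0,0,0,0,0,-1],
  [0,0,0,0,0,0,-1],
  [0,0,0,0,0,0,-1],
  [0,0,0,0,0,0,-1],
], squeeze=10)

```text
t: 18.35
tool_pos: [0.5332, 0.0256, 0.0256]
eef_rot: [0.0, 0.707, 0.707, 0.0]
ft_force: [-0.3, -0.3, 0.3]
gripper_width: 0.321
```

Call:
play_rows([
  [0,0,0,0,0,0,-1],
  [0,0,0,0,0,0,-1],
  [0,0,0,0,0,0,-1],
  [0,0,0,0,0,0,-1],
  [0,0,0,0,0,0,-1],
])

```text
t: 18.85
tool_pos: [0.5332, 0.0255, 0.0255]
eef_rot: [0.0, 0.707, 0.707, 0.0]
ft_force: [-0.3, -0.1, 2.7]
gripper_width: 0.289
```

Call:
play_rows([
  [0,0,-10,0,0,0,-1],
  [0,0,-30,0,0,0,-1],
  [0,0,-40,0,0,0,-1],
  [0,0,-40,0,0,0,-1],
  [0,0,-20,0,0,0,-1],
])

```text
t: 19.35
tool_pos: [0.5344, 0.0252, 0.169]
eef_rot: [0.001, 0.707, 0.707, 0.002]
ft_force: [0.3, 0.3, 0.7]
gripper_width: 0.292
```

Call:
play_rows([
  [20,-5,0,0,0,0,-1],
  [35,-7,0,0,0,0,-1],
  [40,-7,0,0,0,0,-1],
  [40,-7,0,0,0,0,-1],
  [40,-7,0,0,0,0,-1],
])

```text
t: 19.85
tool_pos: [0.4991, 0.2017, 0.1658]
eef_rot: [-0.0, 0.707, 0.707, 0.0]
ft_force: [0.5, -0.0, -0.3]
gripper_width: 0.292
```

Call:
play_rows([
  [40,-7,0,0,0,0,-1],
  [40,-7,0,0,0,0,-1],
  [21,-5,0,0,0,0,-1],
  [10,-1,0,0,0,0,-1],
  [0,0,0,0,0,0,-1],
])

```text
t: 20.35
tool_pos: [0.4794, 0.3123, 0.1654]
eef_rot: [0.0, 0.706, 0.708, -0.0]
ft_force: [-0.4, -0.6, 0.0]
gripper_width: 0.292
```

Call:
play_rows([
  [0,0,0,0,0,0,-1],
  [0,0,20,0,0,0,-1],
  [0,0,30,0,0,0,-1],
  [0,0,20,0,0,0,-1],
  [0,0,0,0,0,0,-1],
])

```text
t: 20.85
tool_pos: [0.4786, 0.308, 0.093]
eef_rot: [0.0, 0.708, 0.706, -0.003]
ft_force: [-0.7, -0.2, 0.1]
gripper_width: 0.287
```

```bash
python3 - <<'E'
from h import *
s=monitor.sense();print(np.round(s['tool_pos'],4),s['gripper_width'],np.round(s['ft_force'],1))
S,d2,W2,M2=cloud('scene');p,d,W,M=cloud('wrist')
save('d',np.hstack([S[100:300,250:450],p[100:300,150:450]]).repeat(1,0))
X,Y,Z=[W[...,i] for i in range(3)];v=p.max(-1)
m=(v<80)&(Z>.046)&(Z<.062)&(np.hypot(X-.48,Y-.312)<.04)
q=(W[m][:,:2]*1000).astype(np.float32);print(len(q),cv2.minEnclosingCircle(q),cv2.minAreaRect(q))
E
```

```text
[0.4786 0.308  0.093 ] 0.2873050778540664 [-0.7 -0.2  0.1]
3090 ((480.33544921875, 312.4054870605469), 27.424570083618164) ((480.3942565917969, 315.6048278808594), (48.44419479370117, 53.656959533691406), 88.60083770751953)
```

View pics/d.png

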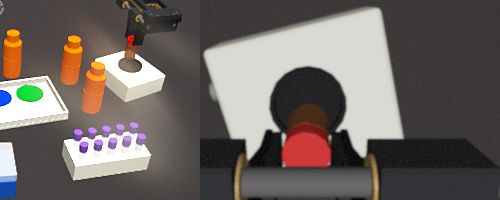

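The vial hangs upright above the cup, whose centre measures (0.480, 0.312). I lower it 25 mm.

Call:
play_rows([
  [0,0,8,0,0,0,-1],
  [0,0,8,0,0,0,-1],
  [0,0,5,0,0,0,-1],
  [0,0,2,0,0,0,-1],
  [0,0,0,0,0,0,-1],
])

```text
t: 21.45
tool_pos: [0.4796, 0.3115, 0.072]
eef_rot: [-0.0, 0.707, 0.707, -0.0]
ft_force: [0.3, -0.6, 0.3]
gripper_width: 0.291
```

Call:
play_rows([
  [0,0,1,0,0,0,-1],
  [0,0,0,0,0,0,-1],
  [0,0,0,0,0,0,-1],
  [0,0,0,0,0,0,-1],
  [0,0,0,0,0,0,-1],
])

```text
t: 21.95
tool_pos: [0.4799, 0.3116, 0.0715]
eef_rot: [-0.0, 0.707, 0.707, 0.0]
ft_force: [0.5, 0.2, -1.0]
gripper_width: 0.291
```

Call:
play_rows([
  [0,0,1,0,0,0,-1],
  [0,0,0,0,0,0,-1],
  [0,0,0,0,0,0,0],
  [0,0,0,0,0,0,0.2],
  [0,0,0,0,0,0,0.2],
])

```text
t: 22.45
tool_pos: [0.4797, 0.3115, 0.0703]
eef_rot: [-0.0, 0.707, 0.707, -0.0]
ft_force: [0.1, -0.0, -0.3]
gripper_width: 0.481
```

Call:
play_rows([
  [0,0,0,0,0,0,0.2],
  [0,0,0,0,0,0,0.2],
  [0,0,-10,0,0,0,0.2],
  [0,0,-40,0,0,0,0.2],
  [0,0,-40,0,0,0,0.2],
])

```text
t: 22.95
tool_pos: [0.4794, 0.311, 0.1613]
eef_rot: [0.0, 0.707, 0.707, -0.001]
ft_force: [0.7, 1.0, 0.9]
gripper_width: 0.599
```

```bash
python3 - <<'E'
from h import *
s=monitor.sense();print(np.round(s['tool_pos'],4))
S,d2,W2,M2=cloud('scene');p,d,W,M=cloud('wrist')
save('e',np.hstack([S[100:300,250:450],p[100:300,150:450]]))
H=cv2.cvtColor(p,cv2.COLOR_RGB2HSV);h,s,v=[H[...,i].astype(int) for i in range(3)]
q=W[((h<5)|(h>172))&(s>150)&(W[...,2]>.09)];print(len(q),np.round((np.percentile(q,1,0)+np.percentile(q,99,0))/2,4),q[:,2].max())
E
```

```text
[0.4794 0.311  0.1613]
854 [0.4709 0.3184 0.1983] 0.3555432206515254
```

View pics/e.png

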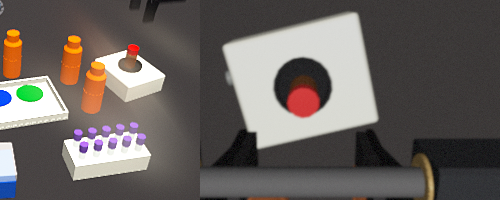

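The vial stands upright in the cup. Next I bring the bottles back, green first.

Call:
play_rows([
  [-25,0,0,0,0,0,1],
  [-45,2,0,0,0,0,1],
  [-45,2,0,0,0,0,1],
  [-45,2,0,0,0,0,1],
  [-45,2,0,0,0,0,1],
], squeeze=20)

```text
t: 23.55
tool_pos: [0.4877, 0.1048, 0.1607]
eef_rot: [-0.0, 0.707, 0.707, 0.0]
ft_force: [1.5, -0.5, 0.5]
gripper_width: 0.955
```

Call:
play_rows([
  [-45,2,0,0,0,0,1],
  [-45,2,0,0,0,0,1],
  [-45,2,0,0,0,0,1],
  [-45,2,0,0,0,0,1],
  [-45,2,0,0,0,0,1],
])

```text
t: 24.05
tool_pos: [0.4979, -0.1202, 0.1607]
eef_rot: [0.0, 0.707, 0.707, 0.0]
ft_force: [1.4, 0.3, -0.2]
gripper_width: 1.001
```

Call:
play_rows([
  [-45,2,0,0,0,0,1],
  [-45,2,0,0,0,0,1],
  [-45,3,0,0,0,0,1],
  [-45,3,0,0,0,0,0.5],
  [-5.5,3,0,0,0,0,0.5],
])

```text
t: 24.55
tool_pos: [0.5092, -0.3112, 0.1611]
eef_rot: [0.002, 0.71, 0.704, -0.002]
ft_force: [-1.4, -0.2, -0.6]
gripper_width: 0.891
```

Call:
play_rows([
  [0,0,0,0,0,0,0.5],
  [0,0,0,0,0,0,0.5],
  [0,0,0,0,0,0,0.5],
  [0,0,0,0,0,0,0.5],
  [0,0,0,0,0,0,0.5],
])

```text
t: 25.05
tool_pos: [0.5115, -0.3028, 0.1604]
eef_rot: [-0.0, 0.706, 0.708, 0.0]
ft_force: [0.2, 0.4, 0.4]
gripper_width: 0.751
```

```bash
python3 - <<'E'
from h import *
p,d,W,M=cloud('wrist')
H=cv2.cvtColor(p,cv2.COLOR_RGB2HSV);h,s,v=[H[...,i].astype(int) for i in range(3)];Z=W[...,2]
for n,m in(('b',(h>100)&(h<130)&(s>120)),('g',(h>45)&(h<80)&(s>120))):
    q=W[m&(Z>.105)&(Z<.13)]
    if len(q)>9:print(n,len(q),np.round((np.percentile(q,1,0)+np.percentile(q,99,0))/2,4),np.round(np.ptp(q,0),3))
E
```

```text
b 987 [ 0.4145 -0.3285  0.1128] [0.029 0.029 0.016]
g 1245 [ 0.5119 -0.3043  0.1138] [0.027 0.028 0.016]
```

Call:
play_rows([
  [0,0,15,0,0,0,0.5],
  [0,0,35,0,0,0,0.5],
  [0,0,30,0,0,0,0.5],
  [0,0,15,0,0,0,0.5],
  [0,0,6,0,0,0,0.5],
])

```text
t: 25.6
tool_pos: [0.5099, -0.3033, 0.0572]
eef_rot: [-0.002, 0.707, 0.707, -0.001]
ft_force: [0.4, 1.0, 0.0]
gripper_width: 0.749
```

Call:
play_rows([
  [0,0,0,0,0,0,0.5],
  [0,0,0,0,0,0,0.5],
  [0,0,0,0,0,0,-1],
  [0,0,0,0,0,0,-1],
  [0,0,0,0,0,0,-1],
])

```text
t: 26.1
tool_pos: [0.5116, -0.3041, 0.06]
eef_rot: [0.001, 0.707, 0.707, 0.0]
ft_force: [0.4, 0.4, 0.4]
gripper_width: 0.561
```

Call:
play_rows([
  [0,0,0,0,0,0,-1],
  [0,0,0,0,0,0,-1],
  [0,0,0,0,0,0,-1],
  [0,0,0,0,0,0,-1],
  [0,0,0,0,0,0,-1],
])

```text
t: 26.6
tool_pos: [0.5116, -0.3042, 0.0597]
eef_rot: [0.0, 0.707, 0.707, 0.0]
ft_force: [0.6, 1.8, 4.4]
gripper_width: 0.493
```

Call:
play_rows([
  [0,0,-5,0,0,0,-1],
  [0,0,-15,0,0,0,-1],
  [0,0,-20,0,0,0,-1],
  [0,0,-15,0,0,0,-1],
  [0,0,0,0,0,0,-1],
])

```text
t: 27.1
tool_pos: [0.5124, -0.3051, 0.1169]
eef_rot: [0.002, 0.707, 0.707, 0.001]
ft_force: [1.0, 0.4, -0.9]
gripper_width: 0.492
```

Call:
play_rows([
  [20,0,0,0,0,0,-1],
  [35,-3,0,0,0,0,-1],
  [40,-4,0,0,0,0,-1],
  [40,-4,0,0,0,0,-1],
  [40,-4,0,0,0,0,-1],
])

```text
t: 27.6
tool_pos: [0.4951, -0.1273, 0.1138]
eef_rot: [-0.001, 0.707, 0.707, -0.0]
ft_force: [0.3, 0.2, -2.0]
gripper_width: 0.492
```

Call:
play_rows([
  [40,-4,0,0,0,0,-1],
  [40,-4,0,0,0,0,-1],
  [40,-4,0,0,0,0,-1],
  [40,-1.5,0,0,0,0,-1],
  [35,0,0,0,0,0,-1],
])

```text
t: 28.1
tool_pos: [0.4813, 0.0682, 0.114]
eef_rot: [-0.001, 0.706, 0.708, -0.0]
ft_force: [0.2, -0.8, -0.4]
gripper_width: 0.493
```

Call:
play_rows([
  [0,0,0,0,0,0,-1],
  [0,0,0,0,0,0,-1],
  [0,0,20,0,0,0,-1],
  [0,0,15,0,0,0,-1],
  [0,0,0,0,0,0,-1],
])

```text
t: 28.6
tool_pos: [0.4806, 0.064, 0.0777]
eef_rot: [-0.001, 0.708, 0.706, -0.002]
ft_force: [-0.2, 0.0, -1.7]
gripper_width: 0.491
```

Call:
play_rows([
  [0,0,8,0,0,0,-1],
  [0,0,4,0,0,0,-1],
  [0,0,2,0,0,0,-1],
  [0,0,0,0,0,0,-1],
  [0,0,0,0,0,0,-1],
])

```text
t: 29.1
tool_pos: [0.4827, 0.066, 0.0656]
eef_rot: [0.0, 0.707, 0.707, 0.0]
ft_force: [0.9, -0.3, -1.8]
gripper_width: 0.495
```

Call:
play_rows([
  [0,0,1.5,0,0,0,-1],
  [0,0,0,0,0,0,-1],
  [0,0,0,0,0,0,0.5],
  [0,0,0,0,0,0,0.5],
  [0,0,0,0,0,0,0.5],
])

```text
t: 29.6
tool_pos: [0.4824, 0.0661, 0.0638]
eef_rot: [-0.0, 0.707, 0.707, 0.0]
ft_force: [0.8, -0.3, 0.1]
gripper_width: 0.68
```

Call:
play_rows([
  [0,0,0,0,0,0,0.5],
  [0,0,0,0,0,0,0.5],
  [0,0,-20,0,0,0,0.5],
  [0,0,-40,0,0,0,0.5],
  [0,0,-40,0,0,0,0.5],
])

```text
t: 30.1
tool_pos: [0.4817, 0.0657, 0.1644]
eef_rot: [-0.0, 0.707, 0.707, -0.001]
ft_force: [1.3, 0.6, 0.6]
gripper_width: 0.745
```

Call:
play_rows([
  [-25,-4,0,0,0,0,0.5],
  [-45,-8,0,0,0,0,0.5],
  [-45,-8,0,0,0,0,0.5],
  [-45,-8,0,0,0,0,0.5],
  [-45,-8,0,0,0,0,0.5],
])

```text
t: 30.6
tool_pos: [0.446, -0.1405, 0.164]
eef_rot: [0.0, 0.707, 0.707, 0.0]
ft_force: [1.2, 0.1, -1.2]
gripper_width: 0.75
```

Call:
play_rows([
  [-45,-8,0,0,0,0,0.5],
  [-45,-8,0,0,0,0,0.5],
  [-45,-8,0,0,0,0,0.5],
  [-45,-9,0,0,0,0,0.5],
  [-9,0,0,0,0,0,0.5],
])

```text
t: 31.1
tool_pos: [0.4109, -0.3339, 0.1644]
eef_rot: [0.001, 0.71, 0.704, -0.001]
ft_force: [-0.6, -0.3, 0.1]
gripper_width: 0.749
```

Call:
play_rows([
  [0,0,0,0,0,0,0.5],
  [0,0,0,0,0,0,0.5],
  [0,0,0,0,0,0,0.5],
  [0,0,0,0,0,0,0.5],
  [0,0,0,0,0,0,0.5],
])

```text
t: 31.6
tool_pos: [0.4142, -0.3268, 0.1638]
eef_rot: [-0.0, 0.706, 0.708, 0.0]
ft_force: [-0.4, -0.7, -0.9]
gripper_width: 0.749
```

Now at blue: down 105 mm to 0.059.

Call:
play_rows([
  [0,0,15,0,0,0,0.5],
  [0,0,35,0,0,0,0.5],
  [0,0,30,0,0,0,0.5],
  [0,0,18,0,0,0,0.5],
  [0,0,6,0,0,0,0.5],
])

```text
t: 32.1
tool_pos: [0.412, -0.3266, 0.057]
eef_rot: [-0.002, 0.707, 0.707, -0.001]
ft_force: [0.3, 0.2, -0.0]
gripper_width: 0.753
```

Call:
play_rows([
  [0,0,0,0,0,0,0.5],
  [0,0,0,0,0,0,0.5],
  [0,0,0,0,0,0,-1],
  [0,0,0,0,0,0,-1],
  [0,0,0,0,0,0,-1],
])

```text
t: 32.6
tool_pos: [0.4141, -0.3282, 0.0604]
eef_rot: [0.001, 0.707, 0.707, 0.0]
ft_force: [1.0, 0.2, 0.1]
gripper_width: 0.56
```

Call:
play_rows([
  [0,0,0,0,0,0,-1],
  [0,0,0,0,0,0,-1],
  [0,0,0,0,0,0,-1],
  [0,0,0,0,0,0,-1],
  [0,0,0,0,0,0,-1],
])

```text
t: 33.1
tool_pos: [0.4138, -0.3283, 0.0601]
eef_rot: [0.0, 0.707, 0.707, 0.0]
ft_force: [-0.9, 0.7, 6.0]
gripper_width: 0.494
```

Call:
play_rows([
  [0,0,-5,0,0,0,-1],
  [0,0,-15,0,0,0,-1],
  [0,0,-20,0,0,0,-1],
  [0,0,-15,0,0,0,-1],
  [0,0,0,0,0,0,-1],
])

```text
t: 33.6
tool_pos: [0.415, -0.3291, 0.1171]
eef_rot: [0.002, 0.707, 0.707, 0.001]
ft_force: [0.6, -0.3, -1.0]
gripper_width: 0.493
```

Call:
play_rows([
  [20,5,0,0,0,0,-1],
  [35,8,0,0,0,0,-1],
  [40,9,0,0,0,0,-1],
  [40,9,0,0,0,0,-1],
  [40,9,0,0,0,0,-1],
])

```text
t: 34.1
tool_pos: [0.4533, -0.1512, 0.1144]
eef_rot: [-0.0, 0.707, 0.707, -0.0]
ft_force: [0.6, 0.5, -1.5]
gripper_width: 0.495
```

Call:
play_rows([
  [40,9,0,0,0,0,-1],
  [40,9,0,0,0,0,-1],
  [35,8,0,0,0,0,-1],
  [20,5,0,0,0,0,-1],
  [9,0,0,0,0,0,-1],
])

```text
t: 34.6
tool_pos: [0.4846, -0.0063, 0.1143]
eef_rot: [-0.0, 0.705, 0.709, -0.0]
ft_force: [-0.5, -1.0, -1.9]
gripper_width: 0.493
```

Call:
play_rows([
  [0,0,0,0,0,0,-1],
  [0,0,0,0,0,0,-1],
  [0,0,20,0,0,0,-1],
  [0,0,15,0,0,0,-1],
  [0,0,0,0,0,0,-1],
])

```text
t: 35.1
tool_pos: [0.4825, -0.0109, 0.0784]
eef_rot: [-0.001, 0.708, 0.706, -0.002]
ft_force: [-0.8, -0.6, -2.4]
gripper_width: 0.494
```

Call:
play_rows([
  [0,0,8,0,0,0,-1],
  [0,0,4,0,0,0,-1],
  [0,0,2,0,0,0,-1],
  [0,0,0,0,0,0,-1],
  [0,0,0,0,0,0,-1],
])

```text
t: 35.6
tool_pos: [0.4847, -0.009, 0.0661]
eef_rot: [0.0, 0.707, 0.707, 0.0]
ft_force: [0.0, -0.2, -0.4]
gripper_width: 0.493
```

Call:
play_rows([
  [0,0,1.5,0,0,0,-1],
  [0,0,0,0,0,0,-1],
  [0,0,0,0,0,0,0.5],
  [0,0,0,0,0,0,0.5],
  [0,0,0,0,0,0,0.5],
])

```text
t: 36.1
tool_pos: [0.4847, -0.0089, 0.0644]
eef_rot: [0.0, 0.707, 0.707, 0.0]
ft_force: [-0.1, -0.5, 0.2]
gripper_width: 0.679
```

Call:
play_rows([
  [0,0,0,0,0,0,0.5],
  [0,0,0,0,0,0,0.5],
  [0,0,-20,0,0,0,0.5],
  [0,0,-40,0,0,0,0.5],
  [0,0,-45,0,0,0,0.5],
])

```text
t: 36.6
tool_pos: [0.4833, -0.0092, 0.1695]
eef_rot: [-0.001, 0.707, 0.707, -0.002]
ft_force: [1.0, 0.5, 0.0]
gripper_width: 0.744
```

Call:
play_rows([
  [-30,0,0,0,0,0,1],
  [-45,0,0,0,0,0,1],
  [-45,0,0,0,0,0,1],
  [-45,0,0,0,0,0,1],
  [-25,0,0,0,0,0,1],
])

```text
t: 37.1
tool_pos: [0.4838, -0.203, 0.1697]
eef_rot: [0.001, 0.708, 0.706, -0.0]
ft_force: [-0.6, 0.5, -0.2]
gripper_width: 0.989
```

Call:
play_rows([
  [0,0,0,0,0,0,1],
  [0,0,0,0,0,0,1],
  [0,0,0,0,0,0,1],
  [0,0,0,0,0,0,1],
  [0,0,0,0,0,0,1],
])

```text
t: 37.6
tool_pos: [0.4848, -0.1978, 0.1692]
eef_rot: [-0.0, 0.706, 0.708, 0.0]
ft_force: [-0.6, -0.9, -0.1]
gripper_width: 0.999
```

```bash
python3 - <<'E'
from h import *
T,d,W,M=cloud('top');S,d2,W2,M2=cloud('scene')
save('f',cv2.resize(np.hstack([T[150:280,80:330],S[100:230,190:440]]),None,fx=1.6,fy=1.6))
for c,p,W in(('top',T,W),('scene',S,W2)):
    H=cv2.cvtColor(p,cv2.COLOR_RGB2HSV);h,s,v=[H[...,i].astype(int) for i in range(3)];X,Y,Z=[W[...,i] for i in range(3)]
    tr=(X>.4)&(X<.62)&(Y>-.07)&(Y<.12)
    for n,m in(('bcap',tr&(h>100)&(h<130)&(s>120)&(Z>.108)&(Z<.14)),('gcap',tr&(h>45)&(h<80)&(s>120)&(Z>.108)),('vial',((h<5)|(h>172))&(s>150)&(Y>.25)&(Z>.09)&(Z<.12)&(X<.6))):
        q=W[m]
        if len(q)>9:print(c,n,len(q),np.round((np.percentile(q,1,0)+np.percentile(q,99,0))/2,4),np.round(np.ptp(q,0),3))
    for n in('tip_box','tube_rack'): print(n,[np.round(r['at'],3) for r in spot_point(n,c)[:1]])
E
```

```text
top bcap 119 [ 0.4825 -0.0092  0.1231] [0.024 0.024 0.007]
top gcap 108 [0.482  0.066  0.1235] [0.024 0.022 0.007]
top vial 110 [0.4807 0.3092 0.0975] [0.024 0.023 0.013]
tip_box [array([ 0.724, -0.091, -0.002])]
tube_rack [array([ 0.721,  0.148, -0.   ])]
scene bcap 152 [ 0.4857 -0.0116  0.1157] [0.031 0.029 0.015]
scene gcap 147 [0.4852 0.0641 0.1156] [0.031 0.028 0.016]
scene vial 81 [0.4833 0.3081 0.0952] [0.025 0.024 0.01 ]
tip_box [array([ 0.722, -0.096, -0.004])]
tube_rack [array([ 0.721,  0.148, -0.001])]
```

View pics/f.png

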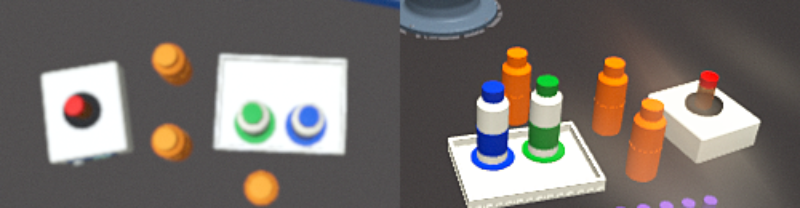

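Both bottles stand on their own pads and the vial is upright in the cup. The arm is clear, so I hand the job in.

```bash
python3 -c "from bench import job;print(job.finish_job())"
```

```text
the job is handed in; nothing more can be done
None
```

I moved the blue and green bottles onto the yellow mat and stood the vial in the mixer's cup. I then put each bottle back on the pad of its own colour and handed the job in at about 38 s on the robot's clock. The interface gives no verdict.

Last checks, from the top and scene cameras just before handing in:
- **Bottles:** both stand upright. The blue one is about 3 mm from its pad's centre, the green one about 1–3 mm.
- **Vial:** it stands upright in the cup, about 3–5 mm from the centre (14 mm allowed). Its cap height agrees with it resting on the cup floor.
- **Tip box and tube rack:** they are within about 5 mm of where they started, which is roughly the error of the detection networks.
- **Arm:** the gripper is open and about 190 mm from the nearest bottle.

The two cameras differed by 2–3 mm, which is about the calibration error. No check failed.

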